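Index the dividing wheel to its next station

ROBOT

A 6-joint arm with a two-finger parallel gripper is mounted at the origin on a cart in front of the work surface, level with it; the furniture and walls round the work are solid. World frame = base frame: x ahead of the robot, y to its left, z up, the work surface at z = 0. Lengths are in mm, angles in rad, forces in N, time in s.
With the tool pointing down it reaches from about 350 to 875 mm from the base axis. Payload 4.2 kg.
Tool frame: the origin (TCP) lies between the finger pads; the fingertips stand 11 mm ahead of it and the grasp point (between the pads) lies 8 mm behind it; z points along the fingers, y is the direction in which the jaws open and shut (so a half turn about z gives the same grasp; the last joint's range is limited). The gripper opens to 85 mm and grips with 20 to 120 N. Pads are 22 mm wide; open, the fingers measure 114 mm over their backs; the gripper's body (76 mm by 85 mm) begins 54 mm behind the grasp point. The pads swing forward as they close: fully open they stand 13 mm farther back than shut.
Start: joints at [1.596, 0.385, 0.008, 0, -1.194, -0.259], TCP at [144.766, 607.982, 242.312] pointing down, gripper open.
Joint ranges: [-3.14, 3.14], [-1.21, 2.06], [-1.07, 1.41], [-3.16, 2.05], [-2.99, -0.16], [-3.1, 3.1]. Speed limits (rad/s): [2.79, 2.79, 3.14, 3.14, 3.14, 3.14].

INTERFACE

Orientations are given as a unit quaternion [x, y, z, w].
In Python, from bench import * gives the robot as it stands.
- The arm moves only by the tool servo_tool, never from a script. Its argument "rows" is a list of rows, each a list of 7 numbers: the opening, from 0 (shut) to 1 (fully open), then the shift along the tool's x, y, z in cm, then the turn, a rotation vector about the tool's x, y, z in degrees. A call has 1 to 12 rows; each row shifts and turns the commanded pose from where the row before left it, along the tool's axes as they then stand; what a row does not reach is not made up. A row lasts 1/10 s, in which the tool goes at most 50 mm and 8.59 degrees, less where a joint would pass 70% of its speed; a pose out of reach is approached as far as the arm can. A call is refused whole if a number of a shift passes 5 or a number of a turn 8.59, either way. A call with a gripper value outside its range is refused whole. The fingers move at their own pace and stop on an object; the grip force is fixed at half the most. Time passes only in rows, so rows that do not move let the fingers close. It gives the time, the measured TCP pose, the force and the opening at its end, in the units of the state.
- read_state(): the state, without advancing time (a new reading comes with each control period).
- get_image(name): name is "scene" or "top" or "wrist"; returns a dict with "image" (420x560x3 uint8, red, green, blue), "mtx" (3x3 intrinsics, pixels), "extrinsics" (4x4, takes a point from camera to world coordinates). Camera axes: x right, y up, looking along -z (the intrinsics and any distortion apply to the point x, -y, -z); pixel columns grow to the right and rows downward; lengths in mm; the calibration is good to about 2 mm. A picture is of the moment at which its call begins. There is no depth.
- job_done(): hands the job in, once; it reports no verdict.
The state is a dict: "clock": time; "joints": joint angles; "joint_vel": joint speeds; "joint_efforts": joint torques, N m; "position": TCP position; "ee_rot": TCP orientation; "contact_force": force on the tool from outside, world axes, zero at the start; "wrist_torque": the same for the moment, N m; "gripper_width": finger opening in mm.
Only numpy, scipy, OpenCV 4.12 (cv2) and the standard library are available. Lean on these libraries where they do the work, as an engineer would, in place of code of your own. Each camera call takes 0.05 s, during which the arm holds its last target. There are 200 camera calls.

TASK

Turn the damp teapot to its next working station on the dividing wheel: draw the red spring index ring up until its pin leaves the home notch, swing the arm anticlockwise (seen from above) until the pin drops fully home in the notch of the brass stop, and let go of the ring. Once the pin catches, do not wrench the arm against it or against the home notch; do not touch the teapot or jolt it out of place, and leave the lid, mallet, loop tool and slip cup where they lie.

Things in the scene. Friction and masses are not known exactly. Their poses are not given: they have to be found in the camera images.
- quadrant: Fixed aluminium index quadrant on the dividing wheel's grey foot (164 mm across). Origin: on the wheel's vertical axis at table height, z up. Its rim is an arc 132 to 168 mm from the axis, from 16 deg before to 76 deg past (anticlockwise) the home notch, top 24 mm above the table, with 5 deg marks. Let down between the notches, the pin rides on the rim and on the brass stop.
- home_notch (a point): Middle of the home notch at the rim's top, 150 mm from the axis; 10 mm wide along the arc. On the rim is clamped a brass stop with the next notch, also 10 mm wide. The potter sets it anew for each pot: its notch lies anywhere from 36 to 52 deg anticlockwise past this one; where is not measured, but can be seen, or felt with the sprung pin.
- rim_end (a point): Top of the rim at its far end, 76 deg past the home notch. The brass stop on the rim between is an arc shoe 2.5 mm thick (top 26.5 mm above the table) that reaches 22.5 deg to either side of its notch, the last 4.6 deg at both ends ramped down to the rim. Its clamp screw stands outside the rim, 43 mm above the table at most.
- wheel_center (a point): Centre of the top of the round steel wheel head (170 mm across, 60 mm above the table), on the turning axis. A grey arm under the head carries the index plunger 150 mm from the axis.
- wheel (a joint): Turn of the wheel head with its arm, rad: 0 with the pin in the home notch, growing anticlockwise seen from above; ends at -0.10 and 1.25. It is stiff (about 1 N at the ring), stays where left, and has about 0.007 rad of play either way while the pin is in a notch. A caught pin should not bear more than 30 N sideways.
- index_ring (a joint): Lift of the spring plunger (ring and pin together), m: 0 = pin fully home in a notch, about 0.009 = pin tip on the rim, about 0.0115 = on the brass stop, 0.019 = end of travel. Spring and weight push it down with about 4 N at 0, 7 N at 0.0115 and 8.5 N at 0.019. The pin is 8 mm thick with a round nose.
- ring_center (a point): Centre of the upright red pull ring on the plunger: 35 mm across, 17 mm inside, 9 mm thick, 83 mm above the table with the pin home, 150 mm from the wheel's axis. It stands in the upright plane through that axis, so it is pinched across its 9 mm along the direction of swing, and turns with the arm. The plunger housing's top is 20 mm below with the pin home.
- teapot_mid (a point): Damp unfired brown teapot without lid, 155 x 106 x 68 mm, standing loose on the wheel head; this point is its middle, half-way up.
- teapot_lid: Brown teapot lid, 80 mm across, 34 mm high, on the table left of the wheel; origin under its centre. A bystander.
- mallet: Small wooden mallet, 150 x 93 x 35 mm, lying far left; origin under its centre. A bystander.
- loop_tool: Loop tool with dark handle, 149 mm long, 12 mm high, lying in front on the left; origin under its centre. A bystander.
- slip_cup: Small grey-brown cup, 65 mm across, 47 mm high, standing left of the wheel; origin under its centre. A bystander.

How it is judged:
By the outcome, as a careful person would: the job done as asked, in the order asked, and still so for the second after the job is handed in, with the robot touching nothing.
It also fails if it takes over 58 s, if anything falls off the work surface, if the arm or the gripper's body presses on something with over 40 N, if the wrist force passes 120 N, or if a joint passes its speed limit or range.

## Working session

There is one attempt and no reset: what is moved stays moved. The work goes in short steps, Python scripts to look and compute and a tool call to move; the robot and the scene stay as the last step left them, time stands still between calls to the robot, and variables do not carry over. Pictures are saved under pics/ and viewed, about 8 in all and at most 12, crops included, and the job is handed in when it is done.

Besides the shell and the picture viewer there is one more tool, called after ">>>" by a JSON object that holds its "method" and its "body", one argument or row to a line. servo_tool: Moves the arm, as the interface text tells. Its arguments: {"type":"object","properties":{"rows":{"type":"array","items":{"type":"array","items":{"type":"number"}}}},"required":["rows"]}

```bash
mkdir -p pics
cat > h.py <<'E'
from bench import *
import numpy as np, cv2
def snap(n,f,crop=None,scale=1):
    d=get_image(n); im=d["image"][:,:,::-1].copy()
    np.savez("pics/"+f+".npz",m=d["mtx"],e=d["extrinsics"],im=im)
    if crop: im=im[crop[1]:crop[3],crop[0]:crop[2]]
    if scale!=1: im=cv2.resize(im,None,fx=scale,fy=scale,interpolation=cv2.INTER_CUBIC)
    cv2.imwrite("pics/"+f+".png",im); return d
def proj(f,P):
    z=np.load("pics/"+f+".npz"); E=np.linalg.inv(z["e"]); p=(E[:3,:3]@np.atleast_2d(P).T).T+E[:3,3]
    q=np.c_[p[:,0],-p[:,1],-p[:,2]]@z["m"].T; return q[:,:2]/q[:,2:]
def onz(f,uv,h):
    z=np.load("pics/"+f+".npz"); r=np.linalg.inv(z["m"])@[uv[0],uv[1],1]; d=z["e"][:3,:3]@[r[0],-r[1],-r[2]]; o=z["e"][:3,3]
    return o+d*(h-o[2])/d[2]
E
python3 - <<'E'
from h import *
snap("top","t1"); snap("scene","s1")
print(read_state())
a=np.load("pics/t1.npz")["im"];b=np.load("pics/s1.npz")["im"]
cv2.imwrite("pics/both.png",cv2.resize(np.vstack([a,b]),None,fx=.71,fy=.71))
E
```

```text
{'clock': 0.1, 'joints': array([ 1.59559594e+00,  3.85465938e-01,  6.77638300e-03, -4.63830184e-04,
       -1.19401042e+00, -2.58590388e-01]), 'joint_vel': array([ 0.00041676, -0.0024747 ,  0.00256028,  0.00249939, -0.00100484,
        0.00210427]), 'joint_efforts': array([-7.17225430e-04, -3.93325818e+01,  1.88926631e+01,  4.19798031e+00,
       -2.62511297e-03,  6.45563560e-06]), 'position': array([144.65626119, 607.5133975 , 241.34040051]), 'ee_rot': array([ 9.93165058e-01, -1.16714246e-01, -7.89873544e-05,  9.72725939e-04]), 'contact_force': array([0.2510825 , 0.01056608, 0.77591137]), 'wrist_torque': array([-1.39596344e-05, -1.69324141e-02, -8.11008137e-03]), 'gripper_width': 85.39107051674706}
```

View pics/t1.png

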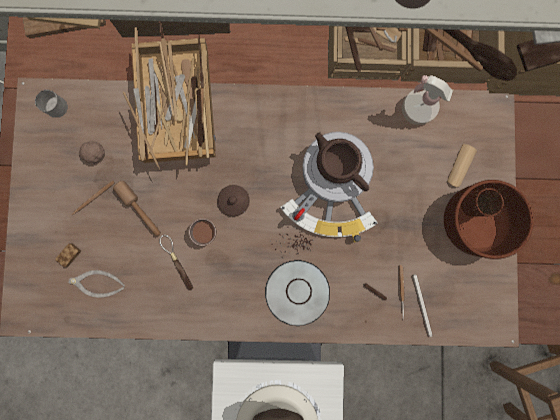

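View pics/s1.png

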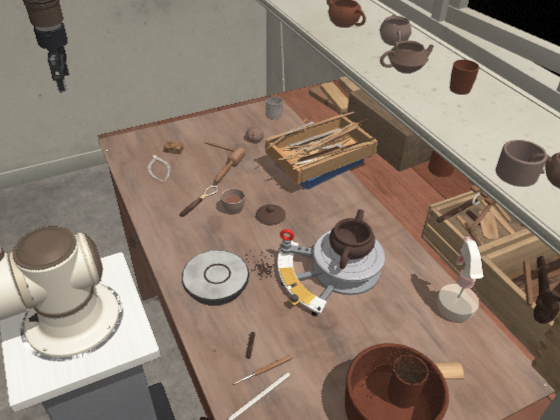

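The top view shows the wheel head near (338,166), the red ring near (299,213), and the brass stop (yellow) with its notch near (340,231). I'll enlarge that area.

Run:
```python
from h import *
im=np.load("pics/t1.npz")["im"]
cv2.imwrite("pics/c1.png",cv2.resize(im[120:250,265:395],None,fx=4.6,fy=4.6,interpolation=cv2.INTER_CUBIC))
b=np.load("pics/s1.npz")["im"]
hs=cv2.cvtColor(im,cv2.COLOR_BGR2HSV); m=((hs[...,0]<6)|(hs[...,0]>174))&(hs[...,1]>190)&(hs[...,2]>120)
v,u=np.nonzero(m[190:230,280:320]);print("top red",u.mean()+280,v.mean()+190,len(u))
hs=cv2.cvtColor(b,cv2.COLOR_BGR2HSV); m2=((hs[...,0]<6)|(hs[...,0]>174))&(hs[...,1]>190)&(hs[...,2]>120)
v2,u2=np.nonzero(m2[220:260,270:310]);print("scene red",u2.mean()+270,v2.mean()+220,len(u2))
print(onz("t1",(u.mean()+280,v.mean()+190),86),onz("s1",(u2.mean()+270,v2.mean()+220),83))
print(onz("t1",(338,166),60),onz("t1",(340,231),26.5))
```

```text
top red 299.375 213.40625 32
scene red 286.9423076923077 234.25 52
[509.44281594 -38.51856588  86.        ] [510.61766545 -37.93936366  83.        ]
[ 626.66107998 -130.44597863   60.        ] [ 472.39810086 -142.2181528    26.5       ]
```

View pics/c1.png

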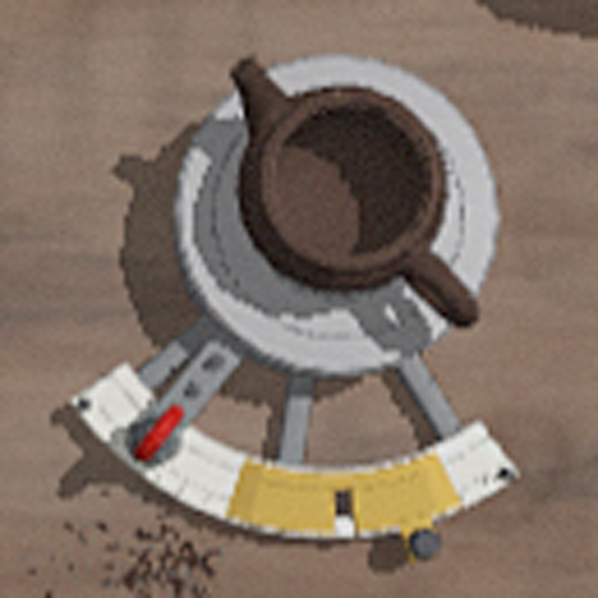

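The crop shows the head centre near (338.5,166.7), the ring near (299.4,213.4) and the brass notch near (340,230.4). That puts the notch about 42.5° past home. The swing will be clear of obstacles at this height, so I'm moving to above the ring.

>>> {"method": "servo_tool", "body": {
  "rows": [
    [0.6,3.1,3.4,0,0,0,0],
    [0.6,3.1,3.4,0,0,0,0],
    [0.6,3.1,3.4,0,0,0,0],
    [0.6,3.1,3.4,0,0,0,0],
    [0.6,3.1,3.4,0,0,0,0],
    [0.6,3.1,3.4,0,0,0,0],
    [0.6,3.1,3.4,0,0,0,0],
    [0.6,3.1,3.4,0,0,0,0],
    [0.6,3.1,3.4,0,0,0,0],
    [0.6,3.1,3.4,0,0,0,0],
    [0.6,3.1,3.4,0,0,0,0],
    [0.6,3.1,3.4,0,0,0,0]
  ]
}}

```text
clock: 1.3
position: [412.4, 123.0, 242.3]
ee_rot: [0.993, -0.116, 0.0, -0.0]
contact_force: [1.3, 0.1, -0.1]
gripper_width: 51.1
```

>>> {"method": "servo_tool", "body": {
  "rows": [
    [0.6,3.3,3.4,0,0,0,0],
    [0.6,3.3,3.4,0,0,0,0],
    [0.6,3.3,3.4,0,0,0,0],
    [0.6,3.3,3.4,0,0,0,0],
    [0.6,0,0,2,0,0,8.3],
    [0.6,0,0,2,0,0,8.3],
    [0.6,0,0,2,0,0,8.4],
    [0.6,0,0,0,0,0,0],
    [0.6,0,0,0,0,0,0]
  ]
}}

```text
clock: 2.2
position: [509.1, -38.1, 182.4]
ee_rot: [0.945, -0.327, -0.0, 0.0]
contact_force: [0.0, 0.3, 0.0]
gripper_width: 51.4
```

Run:
```python
from h import *
from scipy.spatial.transform import Rotation as R
snap("wrist","w1")
s=read_state();print(s["clock"],s["position"],s["joints"],s["contact_force"],s["gripper_width"]);print(R.from_quat(s["ee_rot"]).as_matrix().round(3))
```

```text
2.25 [509.60151426 -37.87992999 183.14868988] [ 2.44139039e-01  2.45420753e-01 -3.56405083e-01  5.84570087e-04
 -9.67789350e-01  6.59279841e-01] [-0.3393606  -0.06154566  0.1596795 ] 51.494092940700725
[[ 0.786 -0.619  0.001]
 [-0.619 -0.786 -0.   ]
 [ 0.001 -0.001 -1.   ]]
```

View pics/w1.png

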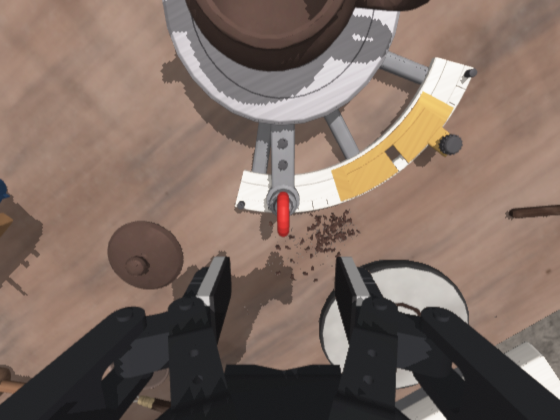

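The wrist view shows the ring edge-on at u≈283, v≈193–236, centred between the fingers. The brass notch is near (395,157). I'll fit the wheel model to these pixels.

Run:
```python
from h import *
im=np.load("pics/w1.npz")["im"]
hs=cv2.cvtColor(im,cv2.COLOR_BGR2HSV); m=((hs[...,0]<6)|(hs[...,0]>174))&(hs[...,1]>170)&(hs[...,2]>90); m[:180]=0;m[245:]=0
v,u=np.nonzero(m); print(u.min(),u.max(),v.min(),v.max(),np.median(u))
for vv in (200,215,230): print(vv,u[v==vv].min(),u[v==vv].max())
# predicted ring outline for hypothesised centre/angle
for c,a in (((626.5,-131),141.6),):
    c=np.array(c);
    e=np.array([np.cos(np.radians(a)),np.sin(np.radians(a))]); t=np.linspace(0,2*np.pi,60)
    P=np.c_[(c+np.outer(150+13*np.cos(t),e)),83+13*np.sin(t)]
    q=proj("w1",P);print("pred ring",q.min(0),q.max(0),np.median(q[:,0]))
    for d in (40,41,42,43,44,45):
        b=np.radians(a+d);print(d,proj("w1",[[*(c+r*np.array([np.cos(b),np.sin(b)])),26.5] for r in (135,150,165)]).round(1).tolist())
    for d in (-16,76):
        b=np.radians(a+d);print(d,proj("w1",[[*(c+r*np.array([np.cos(b),np.sin(b)])),24] for r in (132,168)]).round(1).tolist())
q=im[100:220,340:490]; q=cv2.resize(q,None,fx=4,fy=4,interpolation=cv2.INTER_CUBIC)
r=cv2.resize(im[150:250,225:325],None,fx=4,fy=4,interpolation=cv2.INTER_CUBIC)
o=np.zeros((900,600,3),np.uint8);o[:480]=q;o[490:890,:400]=r
cv2.imwrite("pics/c2.png",o[:, :][:600] if 0 else cv2.resize(o,(400,600)))
cv2.imwrite("pics/c3.png",q)
```

```text
277 288 192 235 283.0
200 277 288
215 277 288
230 278 288
pred ring [280.71080495 199.21369474] [280.84859972 232.95794058] 280.7799856138056
40 [[377.6, 147.4], [387.0, 160.3], [396.2, 172.8]]
41 [[379.8, 145.7], [389.4, 158.4], [398.8, 170.8]]
42 [[381.9, 144.0], [391.8, 156.5], [401.4, 168.8]]
43 [[384.0, 142.2], [394.1, 154.6], [404.0, 166.7]]
44 [[386.1, 140.3], [396.4, 152.6], [406.5, 164.5]]
45 [[388.2, 138.4], [398.7, 150.5], [409.0, 162.3]]
-16 [[241.8, 172.3], [232.7, 208.0]]
76 [[433.8, 61.1], [473.4, 72.5]]
```

View pics/c3.png

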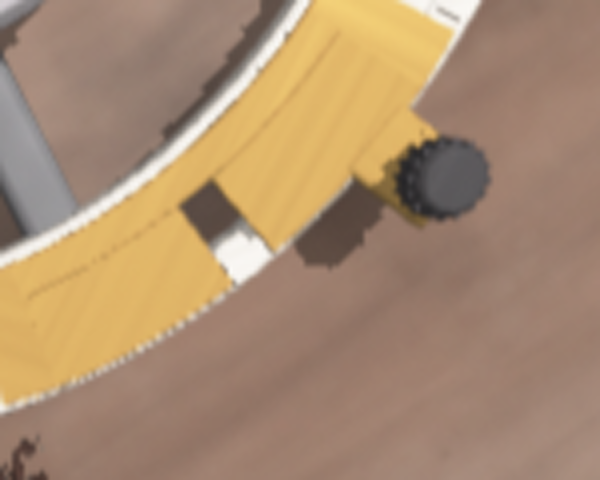

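Run:
```python
from h import *
p=onz("w1",(282.6,213.5),84);s=read_state();print(p,s["position"])
x=np.array([.786,-.619]);y=np.array([-.619,-.786])
for q in (p[:2],np.array([509.4,-38.5]),np.array([510.6,-37.9])): d=q-s["position"][:2];print("tool x,y mm",d@x,d@y)
```

```text
[509.97769291 -40.41867094  84.        ] [509.60151426 -37.87992999 183.14868988]
tool x,y mm 1.8671570648294085 1.7625957948526227
tool x,y mm 0.2254331265153328 0.6121123495799292
tool x,y mm 0.7972331265153677 -0.6022876504201001
```

>>> {"method": "servo_tool", "body": {
  "rows": [
    [0.5,0.1,0.1,3,0,0,0],
    [0.4,0,0,3,0,0,0],
    [0.3,0,0,2,0,0,0],
    [0.3,0,0,1,0,0,0],
    [0.3,0,0,1,0,0,0],
    [0.3,0,0,0,0,0,0],
    [0.3,0,0,0,0,0,0]
  ]
}}

```text
clock: 2.95
position: [509.9, -39.2, 83.2]
ee_rot: [0.945, -0.328, 0.001, -0.0]
contact_force: [0.3, -0.1, -0.4]
gripper_width: 25.7
```

Run:
```python
from h import *
snap("wrist","w2",(180,150,400,310),3)
print(read_state()["position"],read_state()["contact_force"])
```

```text
[510.0490664  -39.21287338  83.34799622] [ 1.3581951   0.12202201 -0.34146697]
```

View pics/w2.png

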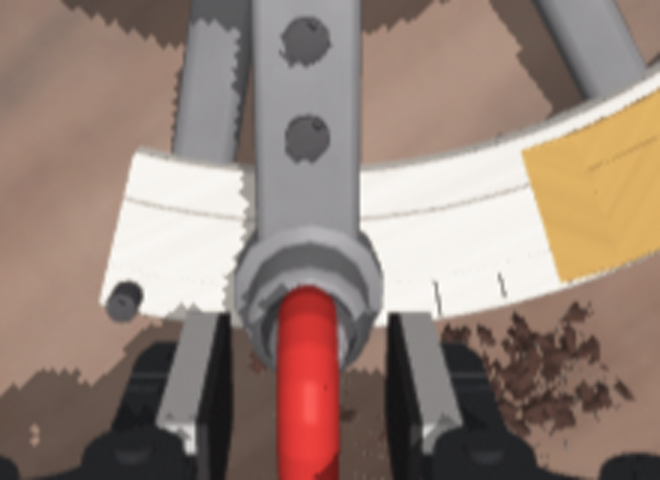

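The ring (u≈308 in the crop) is centred between the pads (230 and 388), so I'm closing the jaws.

>>> {"method": "servo_tool", "body": {
  "rows": [
    [0.15,0,0,0,0,0,0],
    [0,0,0,0,0,0,0],
    [0,0,0,0,0,0,0],
    [0,0,0,0,0,0,0],
    [0,0,0,0,0,0,0]
  ]
}}

```text
clock: 3.5
position: [509.9, -39.2, 83.3]
ee_rot: [0.945, -0.328, 0.001, -0.0]
contact_force: [-1.4, 1.6, 6.8]
gripper_width: 7.8
```

>>> {"method": "servo_tool", "body": {
  "rows": [
    [0,0,0,-0.3,0,0,0],
    [0,0,0,-0.3,0,0,0],
    [0,0,0,-0.3,0,0,0],
    [0,0,0,-0.3,0,0,0],
    [0,0,0,-0.3,0,0,0],
    [0,0,0,0,0,0,0],
    [0,0,0,0,0,0,0]
  ]
}}

```text
clock: 4.2
position: [509.5, -39.4, 97.3]
ee_rot: [0.944, -0.329, 0.0, -0.0]
contact_force: [4.8, 0.2, -6.2]
gripper_width: 7.4
```

Run:
```python
from h import *
snap("scene","s2",(255,205,345,325),5)
s=read_state();print(s["position"],s["contact_force"],s["gripper_width"])
```

```text
[509.55651313 -39.38553943  97.30066144] [ 4.93589558 -0.07019507 -6.88290436] 7.64965593878701
```

View pics/s2.png

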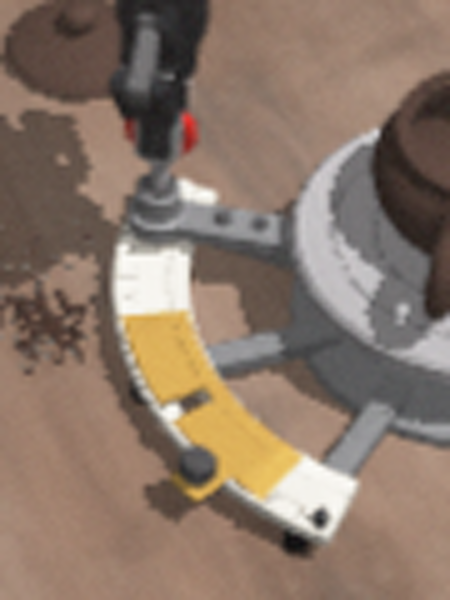

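The stem shows that the plunger is lifted about 14 mm, and the downward pull of about 7 N agrees. I'm raising it another 1 mm and starting the swing.

>>> {"method": "servo_tool", "body": {
  "rows": [
    [0,0,0,-0.1,0,0,0],
    [0,0.001,0.131,0,0,0,-0.5],
    [0,0.002,0.262,0,0,0,-1],
    [0,0.005,0.393,0,0,0,-1.5],
    [0,0.005,0.393,0,0,0,-1.5],
    [0,0.005,0.393,0,0,0,-1.5],
    [0,0.005,0.393,0,0,0,-1.5],
    [0,0.005,0.393,0,0,0,-1.5],
    [0,0.005,0.393,0,0,0,-1.5],
    [0,0.002,0.262,0,0,0,-1],
    [0,0.001,0.131,0,0,0,-0.5],
    [0,0,0,0,0,0,0]
  ]
}}

```text
clock: 5.45
position: [493.0, -66.0, 98.4]
ee_rot: [0.974, -0.228, 0.001, -0.0]
contact_force: [6.2, -1.2, -7.1]
gripper_width: 7.3
```

>>> {"method": "servo_tool", "body": {
  "rows": [
    [0,0.022,0.262,0,0,0,-1],
    [0,0.029,0.524,0,0,0,-2],
    [0,0.029,0.524,0,0,0,-2],
    [0,0.029,0.524,0,0,0,-2],
    [0,0.009,0.524,0,0,0,-2],
    [0,0.009,0.524,0,0,0,-2],
    [0,0.009,0.524,0,0,0,-2],
    [0,0.009,0.524,0,0,0,-2],
    [0,0.009,0.524,0,0,0,-2],
    [0,0.009,0.524,0,0,0,-2],
    [0,0.009,0.524,0,0,0,-2],
    [0,0.002,0.262,0,0,0,-1]
  ]
}}

```text
clock: 6.65
position: [478.5, -121.2, 98.2]
ee_rot: [0.999, -0.038, 0.001, -0.0]
contact_force: [5.6, 2.3, -7.9]
gripper_width: 7.7
```

>>> {"method": "servo_tool", "body": {
  "rows": [
    [0,0.002,0.262,0,0,0,-1],
    [0,0.002,0.262,0,0,0,-1],
    [0,0,0,0,0,0,0],
    [0,0,0,0.2,0,0,0],
    [0,0,0,0.2,0,0,0],
    [0,0,0,0,0,0,0],
    [0,0,0,0,0,0,0]
  ]
}}

```text
clock: 7.35
position: [478.2, -126.4, 94.6]
ee_rot: [1.0, -0.021, 0.001, -0.0]
contact_force: [5.2, 1.7, -4.6]
gripper_width: 7.5
```

Run:
```python
from h import *
snap("wrist","w3",(150,120,430,330),2.8)
s=read_state();print(s["position"],s["contact_force"],s["gripper_width"],s["ee_rot"])
```

```text
[ 478.20550811 -126.38652661   94.60139222] [ 5.12879056  1.11319931 -5.80833619] 7.575887803162789 [ 9.99782479e-01 -2.08414999e-02  7.73095372e-04 -1.67391316e-04]
```

View pics/w3.png

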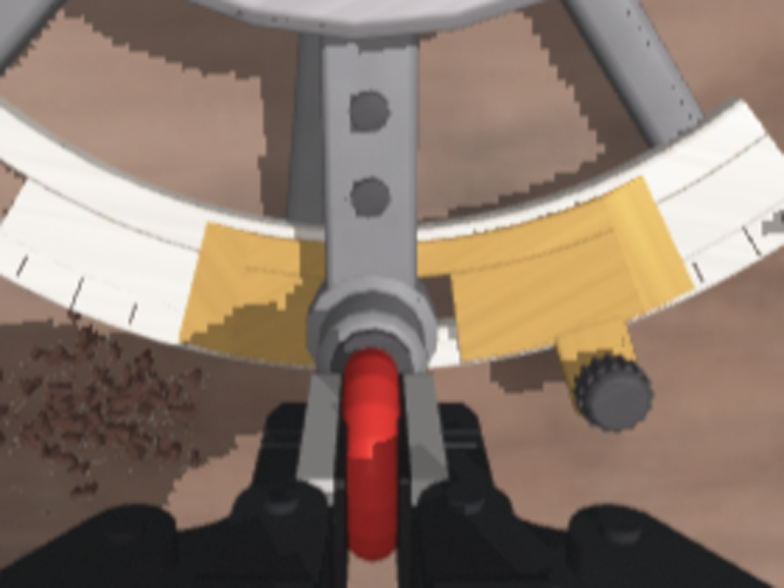

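The wrist view shows the arm at 36° with the pin over the flat brass, and the notch about 6° ahead. I'll set the pin down on the brass and open the jaws slightly, so the sprung pin is free. Then I'll push the ring with one pad.

>>> {"method": "servo_tool", "body": {
  "rows": [
    [0,0,0,0.05,0,0,0],
    [0.2,0,0,0,0,0,0],
    [0.2,0,0,0,0,0,0],
    [0.2,0,0,0.4,0,0,0],
    [0.2,0,0,0,0,0,0],
    [0.2,0,0,0,0,0,0]
  ]
}}

```text
clock: 8.0
position: [477.0, -126.8, 89.6]
ee_rot: [1.0, -0.021, -0.001, 0.0]
contact_force: [-0.6, -0.7, 0.1]
gripper_width: 16.7
```

>>> {"method": "servo_tool", "body": {
  "rows": [
    [0.2,0.001,0.131,0,0,0,-0.5],
    [0.2,0.001,0.131,0,0,0,-0.5],
    [0.2,0.001,0.131,0,0,0,-0.5],
    [0.2,0.001,0.131,0,0,0,-0.5],
    [0.2,0.001,0.131,0,0,0,-0.5],
    [0.2,0.001,0.131,0,0,0,-0.5],
    [0.2,0,0,0,0,0,0]
  ]
}}

```text
clock: 8.7
position: [477.5, -134.8, 89.9]
ee_rot: [1.0, 0.005, -0.0, 0.0]
contact_force: [0.3, 0.9, -0.2]
gripper_width: 17.3
```

>>> {"method": "servo_tool", "body": {
  "rows": [
    [0.2,0.001,0.131,0,0,0,-0.5],
    [0.2,0.001,0.131,0,0,0,-0.5],
    [0.2,0.001,0.131,0,0,0,-0.5],
    [0.2,0.001,0.131,0,0,0,-0.5]
  ]
}}

```text
clock: 9.1
position: [477.6, -140.0, 89.9]
ee_rot: [1.0, 0.023, -0.0, 0.0]
contact_force: [0.2, 0.2, 0.4]
gripper_width: 17.5
```

>>> {"method": "servo_tool", "body": {
  "rows": [
    [0.2,0,0.08,0,0,0,-0.3],
    [0.2,0,0,0,0,0,0]
  ]
}}

```text
clock: 9.3
position: [477.6, -141.0, 89.8]
ee_rot: [1.0, 0.025, -0.0, 0.0]
contact_force: [0.5, 0.0, -0.1]
gripper_width: 17.0
```

>>> {"method": "servo_tool", "body": {
  "rows": [
    [0.2,0,0.08,0,0,0,-0.3],
    [0.2,0,0,0,0,0,0]
  ]
}}

```text
clock: 9.5
position: [477.7, -141.6, 89.8]
ee_rot: [1.0, 0.028, -0.0, 0.0]
contact_force: [0.9, 0.2, -0.8]
gripper_width: 16.9
```

Run:
```python
from h import *
snap("wrist","w4",(150,120,430,330),2.8)
print(read_state()["contact_force"])
```

```text
[0.00623311 0.49013605 0.76073495]
```

View pics/w4.png

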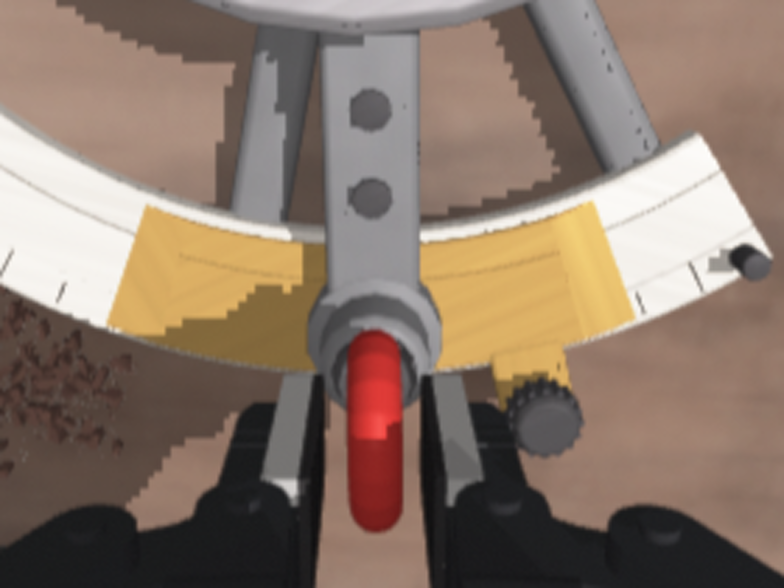

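The ring now stands freely between the pads, and the arm is centred on the brass: its ends are at u=148 and 598, with the arm at 370. The ring also looks lower, so the pin seems to have dropped in. I'll measure the lift from the ring pixels before and after.

Run:
```python
from h import *
from scipy.optimize import least_squares
snap("scene","s4",(255,205,345,325),5)
def red(f,box):
    im=np.load(f"pics/{f}.npz")["im"];hs=cv2.cvtColor(im,cv2.COLOR_BGR2HSV)
    m=((hs[...,0]<6)|(hs[...,0]>174))&(hs[...,1]>150)&(hs[...,2]>70); x0,y0,x1,y1=box
    v,u=np.nonzero(m[y0:y1,x0:x1]);return u.min()+x0,u.max()+x0,v.min()+y0,v.max()+y0
C=np.array([627,-132.6])
def pred(f,a,z):
    e=np.array([np.cos(np.radians(a)),np.sin(np.radians(a))]);n=np.array([-e[1],e[0]]);t=np.linspace(0,6.283,80)
    P=[np.r_[C+e*(150+r*np.cos(k))+n*s,z+r*np.sin(k)] for k in t for r,s in((17.5,0),(13,4.5),(13,-4.5))]
    q=proj(f,P);return np.r_[q.min(0),q.max(0)][[0,2,1,3]].round(1)
print("w1 (home)",red("w1",(225,180,325,245)),pred("w1",141.6,83))
print("w4",red("w4",(260,220,310,330)))
for L in(0,2,5,9,11.5):print(L,pred("w4",183.9,83+L))
print("s1 (home)",red("s1",(265,215,310,265)),pred("s1",141.6,83))
print("s4",red("s4",(255,215,345,300)))
for L in(0,5,11.5):print(L,pred("s4",183.9,83+L))
```

```text
w1 (home) (np.int64(277), np.int64(288), np.int64(192), np.int64(236)) [275.9 288.2 191.6 237.2]
w4 (np.int64(274), np.int64(293), np.int64(238), np.int64(309))
0 [272.3 292.4 238.2 311.4]
2 [272.1 292.5 239.8 314. ]
5 [271.9 292.7 242.2 318. ]
9 [271.6 293.  245.5 323.6]
11.5 [271.5 293.2 247.7 327.2]
s1 (home) (np.int64(280), np.int64(293), np.int64(229), np.int64(239)) [279.6 294.  229.3 240.2]
s4 (np.int64(289), np.int64(292), np.int64(264), np.int64(274))
0 [287.9 301.4 262.4 274.3]
5 [288.  301.5 260.8 272.9]
11.5 [288.1 301.6 258.8 270.9]
```

View pics/s4.png

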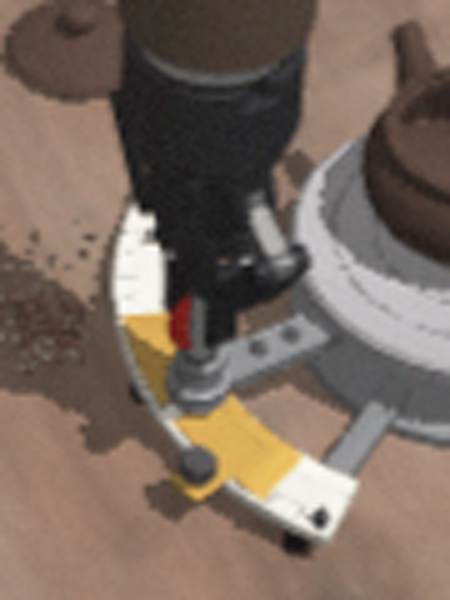

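The ring's limits of 238–309 px match lift 0 (predicted 238–311), so the pin is fully home, and no force shows. I'm opening wider and retreating straight up.

>>> {"method": "servo_tool", "body": {
  "rows": [
    [0.4,0,0,0,0,0,0],
    [0.4,0,0,0,0,0,0],
    [0.4,0,0,-1,0,0,0],
    [0.4,0,0,-2,0,0,0],
    [0.4,0,0,-4,0,0,0],
    [0.4,-2,0,-4,0,0,0],
    [0.4,-3,0,-3,0,0,0],
    [0.4,0,0,0,0,0,0],
    [0.4,0,0,0,0,0,0],
    [0.4,0,0,0,0,0,0]
  ]
}}

```text
clock: 10.6
position: [427.7, -144.1, 229.2]
ee_rot: [1.0, 0.028, -0.001, -0.0]
contact_force: [0.2, -0.5, -0.8]
gripper_width: 34.2
```

Run:
```python
from h import *
snap("wrist","w5"); snap("scene","s5",(200,150,400,330),3)
s=read_state();print(s["clock"],s["position"],s["contact_force"])
a=cv2.imread("pics/s5.png"); b=np.load("pics/w5.npz")["im"]
cv2.imwrite("pics/f.png",np.hstack([cv2.resize(a,(400,360)),cv2.resize(b,(400,300))[:, :].copy() if 0 else cv2.resize(b,(400,360))]))
```

```text
10.7 [ 427.74848527 -144.06309669  228.57564328] [ 0.40427231  0.65262972 -0.51603156]
```

View pics/f.png

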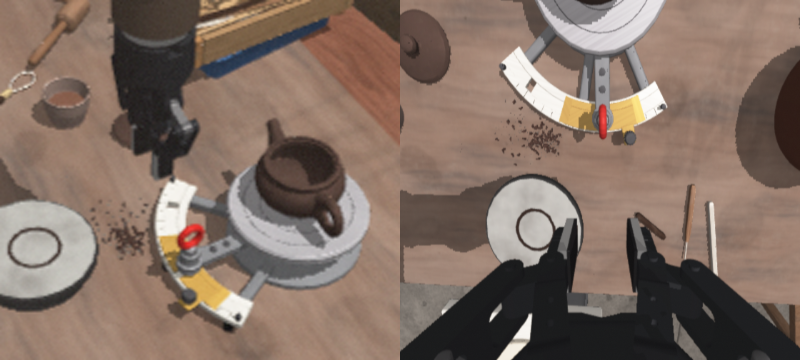

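The final views show the ring down at the brass notch, the home notch empty, the teapot upright and centred, and the gripper clear. I'm handing the job in.

```bash
python3 -c "
from bench import *
print(job_done())"
```

```text
the job is handed in; nothing more can be done
None
```

The teapot is at its next station: the pin is home in the notch of the brass stop and the ring is released. I handed the job in at about 10.7 s on the clock.

- **What I did:** I pinched the ring, drew it up about 15 mm and swung the arm 36° onto the flat of the brass stop. I then opened the jaws slightly and nudged the ring on until the sprung pin dropped into the notch, at about 42°. After that I opened wider and backed off.
- **Pin seating:** Before I backed off, the ring's outline in the wrist picture matched a lift of 0 to within about 2 pixels. The arm was centred on the brass stop.
- **Forces:** No reading was above about 10 N, and none above about 1 N while nudging the pin in.
- **Last look:** The home notch was empty, the teapot stood upright on the head, and the gripper was touching nothing. The cup, and the parts of the lid, mallet and loop tool in view, looked undisturbed by eye; I didn't measure their positions.
- **What was less certain:** In the scene view after the drop, the gripper hid most of the ring, so that view only roughly confirmed the height. The measured tool angle of about 41.6° and the camera estimates of 42–43° for the notch differ by about 1°.

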